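Present a filter plate to the free label reader

ROBOT

A 6-joint arm with a two-finger parallel gripper is mounted at the origin on the work surface. World frame = base frame: x ahead of the robot, y to its left, z up, the work surface at z = 0. Lengths are in m, angles in rad, forces in N, time in s.
With the tool pointing down it reaches from about 0.35 to 0.975 m from the base axis. Payload 4.9 kg.
Tool frame: the origin (TCP) lies at the very end of the fingers, on their centre line; the grasp point (between the pads) lies 19 mm behind it; x points along the fingers, y is the direction in which the jaws open and shut, and the axes are right-handed (so a half turn about x gives the same grasp; the last joint's range is limited). The gripper opens to 85 mm and grips with 20 to 120 N. Pads are 22 mm wide; open, the fingers measure 114 mm over their backs; the gripper's body (76 mm by 85 mm) begins 54 mm behind the grasp point. The pads swing forward as they close: fully open they stand 13 mm farther back than shut.
Start: joints at [-1.334, 0.053, 1.613, -0, 1.476, -0.119], TCP at [0.218, -0.586, 0.231] pointing down, gripper open.
Joint ranges: [-3.01, 3.01], [-1.01, 2.22], [0.06, 2.58], [-1.02, 4.17], [0.09, 2.62], [-3.14, 3.14]. Speed limits (rad/s): [2.57, 2.57, 3.14, 3.14, 3.14, 3.14].

INTERFACE

Orientations are given as a unit quaternion [w, x, y, z].
In Python, from plant import manip gives the robot as it stands.
- The arm moves only by the tool play_rows, never from a script. Its argument "plan" is a list of rows, each a list of 5 numbers: the shift along the tool's x, y, z in mm, then the turn about the tool's x in rad, then the closure, from -1 (fully open) to 1 (shut). A call has 1 to 8 rows; each row is the pose to reach, as a shift and turn from the pose commanded when the call began, along the tool's axes at that moment; what a row does not reach only later rows make up. A row lasts 1/8 s, in which the tool goes at most 62.5 mm and 10.7 degrees, less where a joint would pass 70% of its speed; a pose out of reach is approached as far as the arm can. A call with a gripper value outside its range is refused whole. The fingers move at their own pace and stop on an object; the grip force is fixed at half the most. Time passes only in rows, so rows that repeat a pose let the fingers close. It gives the time, the measured TCP pose, the force and the opening at its end, in the units of the state.
- manip.state(): the state, without advancing time (a new reading comes with each control period).
- manip.grab_frame(name): name is "scene" or "top"; returns a dict with "img" (480x640x3 uint8, red, green, blue), "range_z" (480x640 float32, m along the optical axis (not along the pixel's ray), 0 where there is no reading), "fx", "fy", "cx", "cy" (pixels), "origin" and "rotation" of the camera in the world. Camera axes: x right, y up, looking along -z (the intrinsics and any distortion apply to the point x, -y, -z); pixel columns grow to the right and rows downward; lengths in m; the calibration is good to about 2 mm. A picture is of the moment at which its call begins.
- manip.job_done(): hands the job in, once; it reports no verdict.
The state is a dict: "time": time; "joint_pos": joint angles; "joint_vel": joint speeds; "joint_efforts": joint torques, N m; "tool_pos": TCP position; "tool_rot": TCP orientation; "contact_force": force on the tool from outside, world axes, zero at the start; "ft_torque": the same for the moment, N m; "gripper_width": opening from 0.0 (shut) to 1.0 (fully open).
Only numpy, scipy, OpenCV 4.12 (cv2) and the standard library are available. Lean on these libraries where they do the work, as an engineer would, in place of code of your own. Each camera call takes 0.05 s, during which the arm holds its last target. There are 200 camera calls.

TASK

Two glass filter plates lie on the mat: pick up the one with the small notch cut out of a corner; its notched end is the frosted label end, and the label faces up. Two label readers stand on the bench: go to the one whose pad is empty (a turned metal block stands on the other reader's pad) and hold the plate there, label up and level, with its un-notched end towards the robot, the plate in line with the reader's base, and the frosted notched end centred between the two pins with its top face level with the pin tops. Finish while holding it still like that, gripped in the fingers and touching nothing else, and leave the un-notched plate and the metal block where they are.

Things in the scene. Friction and masses are not known exactly. Their poses are not given: they have to be found in the camera images.
- plate: notched glass filter plate, 120 (x) x 40 (y) x 6 (z) mm, about 70 g, flat on the mat, label up; clear middle, a like 22 mm matt band at each end. Origin: centre of the underside; +x points to the frosted label end, z up. Notch: 10 x 10 mm square cut from the corner at +x, +y. Any yaw within 2.25 rad of world +x. Grip from above across the 40 mm width, e.g. 32 mm from the origin towards -x
- label (a point): the label's centre on the plate's top face: 45 mm from the plate's origin along its +x, 6 mm above its underside
- spare: the other glass plate, same size, mass, bands and origin, but with all four corners whole (no notch); leave it alone
- reader_1: fixed label reader. Origin on the mat under the pad's centre; +x along its base, away from the robot (yaw within 0.15 rad). Base 100 mm wide, x -30 to 110, 8 thick; black pad 52 x 50 mm, top 10 mm up; steel pins 8 mm thick at y = +36 and -36, tops 60 mm above the mat; post at x = 95 with a black scan head at x 65 to 120, 75 to 120 mm up, looking down between the pins
- reader_2: the second label reader, identical to reader_1 (same size and axes). One reader stands on the left of the bench, the other on the right, either way round
- reader_1_gauge (a point): point midway between the pin tops of reader_1, 60 mm above the mat
- reader_2_gauge (a point): point midway between the pin tops of reader_2, 60 mm above the mat
- block: a turned aluminium calibration block, 34 mm diameter and 30 mm tall with a 20 mm neck at the top, standing on the pad of one of the readers, which is therefore taken. Origin at the centre of its underside
Not all that is in view belongs to the job. What is shaped like the reader_2 but yellow is not meant.

How it is judged:
By the outcome, as a careful person would: the job done as asked, in the order asked, and still so for the second after the job is handed in, while the arm keeps its last pose, push and grip.
It also fails if it takes over 38 s, if anything falls off the work surface, if the arm or the gripper's body presses on something with over 40 N, if the wrist force passes 120 N, or if a joint passes its speed limit or range.

## Working session

There is one attempt and no reset: what is moved stays moved. The work goes in short steps, Python scripts to look and compute and a tool call to move; the robot and the scene stay as the last step left them, time stands still between calls to the robot, and variables do not carry over. Pictures are saved under pics/ and viewed, about 8 in all and at most 12, crops included, and the job is handed in when it is done.

Besides the shell and the picture viewer there is one more tool, called after ">>>" in YAML: its name, and indented under it one key for each argument. play_rows: Moves the arm, as the interface text tells. Its arguments: {"type":"object","properties":{"plan":{"type":"array"}},"required":["plan"]}

```bash
mkdir -p pics && cat > h.py <<'E'
import numpy as np, cv2
from plant import manip
def snap(n,f=None):
    d=manip.grab_frame(n)
    np.savez(f'{f or n}.npz',**d); return d
def load(n): return dict(np.load(f'{n}.npz'))
def ray(d,u,v):
    r=np.array([(u-d['cx'])/d['fx'],-(v-d['cy'])/d['fy'],-1.]); return d['rotation']@r
def onz(d,u,v,z):
    r=ray(d,u,v); o=d['origin']; return o+r*(z-o[2])/r[2]
def proj(d,p):
    q=d['rotation'].T@(np.array(p)-d['origin']); return np.array([d['cx']-d['fx']*q[0]/q[2], d['cy']+d['fy']*q[1]/q[2]])
def cloud(d):
    v,u=np.mgrid[:480,:640]; z=d['range_z']
    P=np.stack([(u-d['cx'])/d['fx']*z,-(v-d['cy'])/d['fy']*z,-z],-1)
    return P@d['rotation'].T+d['origin']
E
python3 - <<'E'
from h import *
for n in('top','scene'):
    d=snap(n); cv2.imwrite(f'pics/{n}0.png',d['img'][...,::-1]); print(n,{k:np.round(v,3).tolist() for k,v in d.items() if k not in('img','range_z')})
print(manip.state())
E
```

```text
top {'fx': 513.798, 'fy': 513.798, 'cx': 324.765, 'cy': 236.382, 'origin': [0.252, 0.038, 1.03], 'rotation': [-0.696, -0.038, 0.06, 0.714]}
scene {'fx': 495.657, 'fy': 495.657, 'cx': 322.447, 'cy': 240.923, 'origin': [0.77, 0.505, 0.845], 'rotation': [0.308, 0.108, 0.312, 0.892]}
{'time': 0.1, 'joint_pos': array([-1.33400727e+00,  5.33159808e-02,  1.61417697e+00,  1.92467266e-05,
        1.47599827e+00, -1.18985049e-01]), 'joint_vel': array([ 0.00187266, -0.00103501, -0.00421074, -0.00036789, -0.00130206,
        0.00056272]), 'joint_efforts': array([-2.37519453e-04, -3.94906676e+01, -3.71362031e+01, -1.14212141e-04,
        3.93681752e-03, -7.24481339e-06]), 'tool_pos': array([ 0.21757682, -0.5852962 ,  0.23015826]), 'tool_rot': array([-0.12445163, -0.69591553, -0.12579259,  0.69598103]), 'contact_force': array([ 0.44934149, -0.69014068, -0.04285147]), 'ft_torque': array([0.00323777, 0.00099008, 0.00900432]), 'gripper_width': 1.00044787285601}
```

View pics/top0.png

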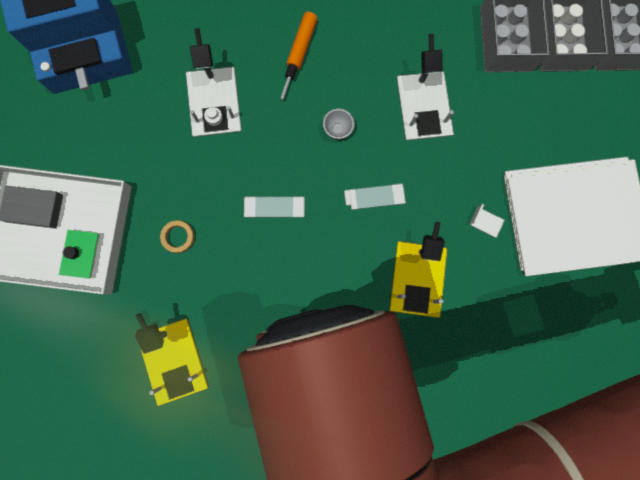

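View pics/scene0.png

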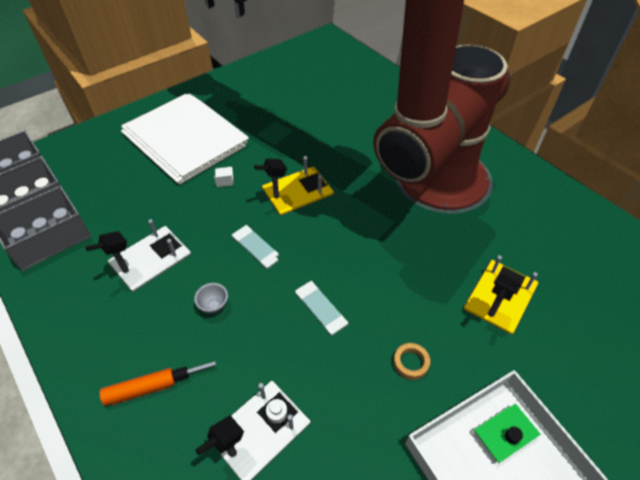

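The top view shows two white readers: the left one at (213,100) has the block on its pad, and the right one at (427,105) has an empty pad. The yellow ones at (418,280) and (172,360) are decoys. There are two plate candidates, A at (274,207) and B at (375,197). B seems to have a notch at its left end near (348,190). I'll check this in a crop.

```bash
python3 - <<'E'
from h import *
d=load('top'); im=d['img']
a=cv2.resize(im[175:230,235:315],None,fx=5,fy=5,interpolation=cv2.INTER_CUBIC)
b=cv2.resize(im[175:230,335:415],None,fx=5,fy=5,interpolation=cv2.INTER_CUBIC)
cc=cv2.resize(im[30:145,380:475],None,fx=4,fy=4,interpolation=cv2.INTER_CUBIC)
o=np.zeros((460,790,3),np.uint8); o[:275,:400]=a;
o[:460,405:785]=cc; o2=b[:180*1+95]; 
o=np.zeros((560,790,3),np.uint8);o[:275,:400]=a;o[280:555,:400]=b;o[:460,405:785]=cc
cv2.imwrite('pics/crop1.png',o[...,::-1])
hsv=cv2.cvtColor(im,cv2.COLOR_RGB2HSV).astype(int)
def rect(x0,y0,x1,y1,m,z,name):
    mm=np.zeros(m.shape,np.uint8); mm[y0:y1,x0:x1]=m[y0:y1,x0:x1]
    c=max(cv2.findContours(mm,cv2.RETR_EXTERNAL,cv2.CHAIN_APPROX_NONE)[0],key=cv2.contourArea)
    W=np.array([onz(d,*p[0],z)[:2]*1000 for p in c],np.float32)
    r=cv2.minAreaRect(W); print(name,np.round(r[0],1),np.round(r[1],1),r[2],np.round(cv2.boxPoints(r),1).tolist())
glass=((im.min(2)>110)).astype(np.uint8)
rect(235,180,315,230,glass,.006,'A'); rect(335,175,415,220,glass,.006,'B')
pad=(im.max(2)<45).astype(np.uint8)
rect(412,108,446,138,pad,.010,'pad')
wh=((im.min(2)>90)).astype(np.uint8)
rect(390,60,460,145,wh,.008,'base')
P=cloud(d)
for n,(x0,y0,x1,y1) in {'B':(350,190,402,205),'A':(250,200,300,214),'pad':(420,115,437,132)}.items(): print(n,np.round(np.median(P[y0:y1,x0:x1].reshape(-1,3),0)*1000,1))
# high points around the reader
Q=P[40:145,385:470].reshape(-1,3); Q=Q[Q[:,2]>.04]
for q in Q[::6]: print(np.round(q*1000).astype(int).tolist(),end=' ')
E
```

```text
Traceback (most recent call last):
  File "h.py", line 10, in onz
    r=ray(d,u,v); o=d['origin']; return o+r*(z-o[2])/r[2]
  File "h.py", line 8, in ray
    r=np.array([(u-d['cx'])/d['fx'],-(v-d['cy'])/d['fy'],-1.]); return d['rotation']@r
                                                                       ~~~~~~~~~~~~~^~
ValueError: matmul: Input operand 1 has a mismatch in its core dimension 0, with gufunc signature (n?,k),(k,m?)->(n?,m?) (size 3 is different from 4)
```

View pics/crop1.png

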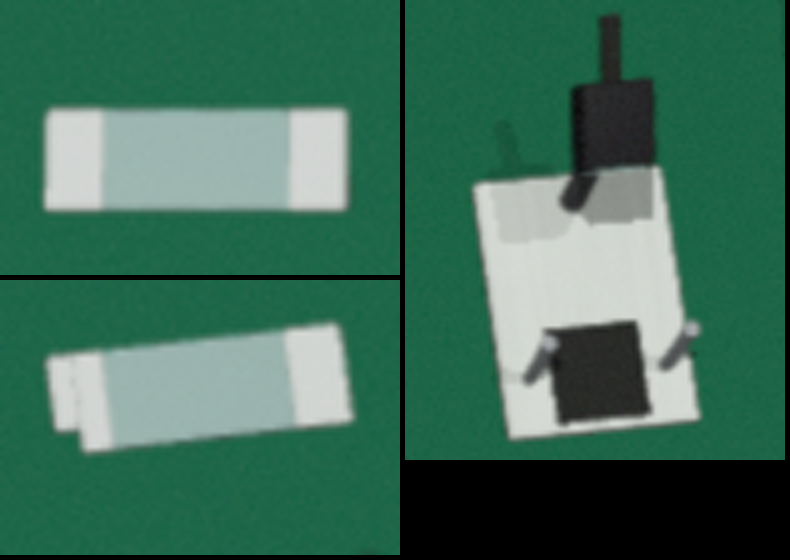

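B, at crop centre (215,390), is notched: a square is missing at its left end, lower corner. A is whole. So B's +x end points left in the image (about world +y). The rotation comes as a quaternion, so I'll fix the helper.

```bash
python3 - <<'E'
s=open('h.py').read()
s=s.replace("    np.savez","    w,x,y,z=d['rotation']; d['rotation']=R.from_quat([x,y,z,w]).as_matrix()\n    np.savez").replace("import numpy as np, cv2","import numpy as np, cv2\nfrom scipy.spatial.transform import Rotation as R")
s+='''
def cont(d,box,m):
    x0,y0,x1,y1=box; mm=np.zeros(m.shape,np.uint8); mm[y0:y1,x0:x1]=m[y0:y1,x0:x1]
    return max(cv2.findContours(mm,cv2.RETR_EXTERNAL,cv2.CHAIN_APPROX_NONE)[0],key=cv2.contourArea)
def rect(d,box,m,z,name):
    c=cont(d,box,m)
    W=np.array([onz(d,*p[0],z)[:2]*1000 for p in c],np.float32)
    r=cv2.minAreaRect(W); print(name,np.round(r[0],1),np.round(r[1],1),round(r[2],2),np.round(cv2.boxPoints(r),1).tolist()); return r
'''
open('h.py','w').write(s)
E
python3 - <<'E'
from h import *
d=snap('top'); im=d['img']
glass=((im.min(2)>110)).astype(np.uint8)
rect(d,(235,180,315,230),glass,.006,'A'); rect(d,(335,175,415,220),glass,.006,'B')
pad=(im.max(2)<50).astype(np.uint8)
rect(d,(412,108,446,138),pad,.010,'pad')
wh=((im.min(2)>90)).astype(np.uint8)
rect(d,(390,60,460,145),wh,.008,'base')
P=cloud(d)
for n,(x0,y0,x1,y1) in {'B':(355,193,398,203),'A':(250,200,300,214),'pad':(421,115,435,130),'mat':(270,130,310,170)}.items(): print(n,np.round(np.median(P[y0:y1,x0:x1].reshape(-1,3),0)*1000,1))
for n,(u,v) in {'pinL':(380+(550-405)/4,30+343/4),'pinR':(380+(692-405)/4,30+328/4)}.items(): print(n,np.round(onz(d,u,v,.06)*1000,1))
s=snap('scene'); im=s['img']; cv2.imwrite('pics/s1.png',cv2.resize(im[210:295,80:280],None,fx=4,fy=4,interpolation=cv2.INTER_CUBIC)[...,::-1])
glass=((im.min(2)>110)).astype(np.uint8)
rect(s,(225,218,285,272),glass,.006,'B sc'); 
Rm=R.from_quat(np.roll(manip.state()['tool_rot'],-1)).as_matrix(); print(Rm.round(3))
E
```

```text
A [458.4 105.7] [121.5  39.2] 88.77 [[437.5, 45.400001525878906], [476.70001220703125, 44.599998474121094], [479.29998779296875, 166.0], [440.1000061035156, 166.8000030517578]]
B [475.2 -99.2] [ 42.  122.1] 5.57 [[448.3999938964844, -40.400001525878906], [460.20001220703125, -162.0], [502.0, -157.89999389648438], [490.20001220703125, -36.400001525878906]]
pad [ 628.8 -215.7] [46.3 45.8] 5.87 [[603.4000244140625, -195.3000030517578], [608.0999755859375, -240.89999389648438], [654.2000122070312, -236.1999969482422], [649.5, -190.60000610351562]]
base [ 668.5 -215.9] [142.3 108.4] 5.1 [[592.7999877929688, -168.1999969482422], [602.4000244140625, -276.20001220703125], [744.2000122070312, -263.6000061035156], [734.5, -155.60000610351562]]
B [ 472.8 -102.4    5.8]
A [458.5 104.6   5.8]
pad [ 629.8 -216.1    9.7]
mat [ 5.79e+02  7.20e+01 -1.00e-01]
pinL [ 624.7 -181.8   60. ]
pinR [ 631.4 -253.2   60. ]
B sc [477.6 -97.7] [ 43.5 124.4] 5.4 [[450.1000061035156, -37.79999923706055], [461.79998779296875, -161.6999969482422], [505.1000061035156, -157.60000610351562], [493.3999938964844, -33.70000076293945]]
[[-0.     0.348 -0.937]
 [ 0.001 -0.937 -0.348]
 [-1.    -0.001 -0.   ]]
```

View pics/s1.png

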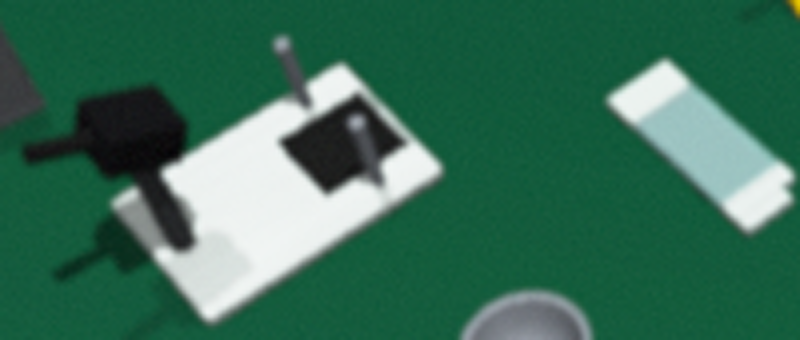

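B is confirmed in the second view, with the notch at crop (790,185). Its centre comes out near (476,-99) mm, yaw about 95.5°. Next I'll work out the gauge from both views, the clearance to the yellow reader, and the first move.

```bash
cat >> h.py <<'E'
def move(p,yawdeg):
    """target TCP pos (mm), tool-y world yaw (deg) -> shift mm in tool axes, turn rad"""
    s=manip.state(); Rm=R.from_quat(np.roll(s['tool_rot'],-1)).as_matrix()
    sh=Rm.T@(np.array(p)-s['tool_pos']*1000)
    cur=np.degrees(np.arctan2(Rm[1,1],Rm[0,1])); t=-(yawdeg-cur); t=(t+180)%360-180
    print('TCP',np.round(s['tool_pos']*1000,1),'yaw',round(cur,2),'xaxis',Rm[:,0].round(4),'shift',sh.round(1),'turn',round(np.radians(t),3),'w',round(s['gripper_width'],3),'F',s['contact_force'].round(1),'j',s['joint_pos'].round(2),'t',round(s['time'],2))
E
python3 - <<'E'
from h import *
t=load('top');s=load('scene')
L1=onz(t,380+145/4,30+343/4,.06);R1=onz(t,380+287/4,30+328/4,.06)
L2=onz(s,80+356/4,210+122/4,.06);R2=onz(s,80+282/4,210+44/4,.06)
print(*(np.round(x*1000,1) for x in (L1,R1,L2,R2,(L1+R1)/2,(L2+R2)/2)))
P=cloud(t)[215:320,385:455].reshape(-1,3)*1000; Q=P[P[:,2]>70]; print('yellow head',Q.min(0).round(),Q.max(0).round(), len(Q))
Q=cloud(t)[180:240,465:510].reshape(-1,3)*1000;Q=Q[Q[:,2]>8];print('cube',Q.min(0).round(),Q.max(0).round())
move([479,-131,120],5.5)
E
```

```text
[ 624.7 -181.8   60. ] [ 631.4 -253.2   60. ] [ 627.8 -177.7   60. ] [ 634.  -248.7   60. ] [ 628.  -217.5   60. ] [ 630.9 -213.2   60. ]
yellow head [ 243. -207.   83.] [ 401.   38. 1030.] 722
cube [ 252. -375.    8.] [ 501.   38. 1030.]
TCP [ 217.6 -585.5  230.5] yaw -69.61 xaxis [-3.0e-04  1.3e-03 -1.0e+00] shift [ 111.  -334.8 -403.3] turn -1.311 w 1.001 F [ 0.3  0.9 -0.1] j [-1.33  0.05  1.61  0.    1.48 -0.12] t 0.2
```

>>> play_rows:
  plan:
    - [0, -42, -50, -0.16, -0.2]
    - [0, -84, -101, -0.33, -0.2]
    - [0, -126, -151, -0.5, -0.2]
    - [0, -168, -202, -0.66, -0.2]
    - [0, -210, -252, -0.82, -0.2]
    - [0, -252, -303, -0.98, -0.2]
    - [0, -294, -353, -1.15, -0.2]
    - [0, -335, -403, -1.311, -0.2]

```text
time: 1.2
tool_pos: [0.4673, -0.1503, 0.2314]
tool_rot: [0.525, 0.474, 0.524, -0.474]
contact_force: [0.7, -0.0, -0.6]
gripper_width: 0.602
```

```bash
python3 -c "
from h import *
move([479,-131,40],5.5)"
```

```text
TCP [ 467.3 -150.3  231.4] yaw 5.8 xaxis [ 6.e-04 -4.e-04 -1.e+00] shift [191.4  13.5 -18.1] turn 0.005 w 0.602 F [ 0.7 -0.  -0.6] j [-0.46 -0.28  1.92 -0.    1.5  -0.56] t 1.2
```

>>> play_rows:
  plan:
    - [0, 0, 0, 0, -0.2]
    - [0, 0, 0, 0, -0.2]

```text
time: 1.45
tool_pos: [0.4666, -0.1522, 0.2311]
tool_rot: [0.523, 0.475, 0.524, -0.476]
contact_force: [0.1, 0.7, 0.3]
gripper_width: 0.596
```

```bash
python3 -c "
from h import *
move([479,-131,15],5.5)"
```

```text
TCP [ 466.6 -152.2  231.1] yaw 5.51 xaxis [-5.e-04 -3.e-04 -1.e+00] shift [216.1  14.5 -20. ] turn 0.0 w 0.596 F [0.1 0.7 0.3] j [-0.47 -0.28  1.92 -0.    1.5  -0.56] t 1.45
```

>>> play_rows:
  plan:
    - [55, 14, -20, 0, -0.2]
    - [110, 14.5, -20, 0, -0.2]
    - [160, 14.5, -20, 0, -0.2]
    - [190, 14.5, -20, 0, -0.2]
    - [210, 14.5, -20, 0, -0.2]
    - [216, 14.5, -20, 0, -0.2]
    - [216, 14.5, -20, 0, -0.2]

```text
time: 2.33
tool_pos: [0.479, -0.132, 0.0155]
tool_rot: [0.523, 0.476, 0.523, -0.476]
contact_force: [0.2, -0.4, -0.4]
gripper_width: 0.601
```

```bash
python3 -c "
from h import *
move([479,-131,0],5.5)
for n in('top','scene'):
    d=snap(n); u,v=proj(d,[.479,-.131,.02]).astype(int); print(n,u,v)
    c=d['img'][v-60:v+60,u-80:u+80]; c=cv2.resize(c,(400,300),interpolation=cv2.INTER_CUBIC)
    a=c if n=='top' else np.hstack([a,c])
cv2.imwrite('pics/g1.png',a[...,::-1])"
```

```text
TCP [ 479.  -132.    15.5] yaw 5.38 xaxis [-1.e-04 -0.e+00 -1.e+00] shift [15.5  0.1 -1. ] turn -0.002 w 0.601 F [ 0.2 -0.4 -0.4] j [-0.42 -0.01  2.06 -0.    1.09 -0.51] t 2.33
top 390 192
scene 246 232
```

View pics/g1.png

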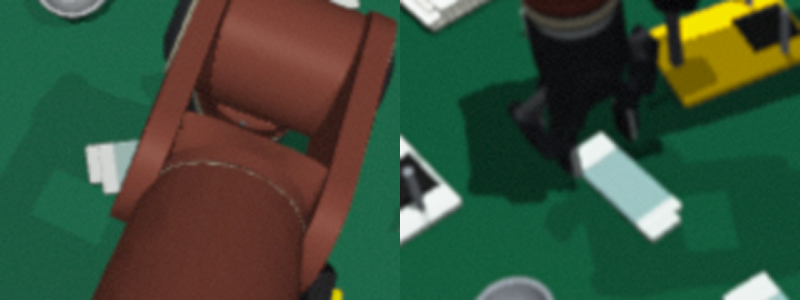

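The scene crop on the right shows the fingers straddling the plate's un-notched end, at about (600,150). Now I'll lower gently until the mat is felt.

>>> play_rows:
  plan:
    - [6, 0, -1, 0, -0.2]
    - [10, 0, -1, 0, -0.2]
    - [12, 0, -1, 0, -0.2]
    - [12, 0, -1, 0, -0.2]

```text
time: 2.92
tool_pos: [0.4789, -0.1298, 0.003]
tool_rot: [0.523, 0.475, 0.524, -0.475]
contact_force: [0.6, -0.4, -0.2]
gripper_width: 0.601
```

>>> play_rows:
  plan:
    - [1.5, 0, 0, 0, -0.2]
    - [3, 0, 0, 0, -0.2]
    - [3, 0, 0, 0, -0.2]

```text
time: 3.3
tool_pos: [0.479, -0.1299, 0.0002]
tool_rot: [0.523, 0.475, 0.524, -0.475]
contact_force: [0.1, -0.7, -0.2]
gripper_width: 0.602
```

>>> play_rows:
  plan:
    - [1, 0, 0, 0, -0.2]
    - [2, 0, 0, 0, -0.2]
    - [3, 0, 0, 0, -0.2]
    - [3, 0, 0, 0, -0.2]

```text
time: 3.8
tool_pos: [0.479, -0.1299, -0.0028]
tool_rot: [0.523, 0.475, 0.524, -0.475]
contact_force: [-0.2, -0.0, 0.7]
gripper_width: 0.602
```

>>> play_rows:
  plan:
    - [0, 0, 0, 0, 0]
    - [0, 0, 0, 0, 0.05]
    - [0, 0, 0, 0, 0.1]

```text
time: 4.18
tool_pos: [0.4798, -0.1304, -0.0013]
tool_rot: [0.524, 0.475, 0.523, -0.475]
contact_force: [-2.8, 1.0, 7.9]
gripper_width: 0.458
```

>>> play_rows:
  plan:
    - [-1, 0, 0, 0, -0.1]
    - [-2.5, 0, 0, 0, -0.1]
    - [-2.5, 0, 0, 0, 0.2]
    - [-2.5, 0, 0, 0, 0.6]
    - [-2.5, 0, 0, 0, 1]
    - [-2.5, 0, 0, 0, 1]

```text
time: 4.92
tool_pos: [0.4794, -0.1301, 0.0003]
tool_rot: [0.524, 0.475, 0.523, -0.475]
contact_force: [-1.2, 1.4, 5.3]
gripper_width: 0.441
```

```bash
python3 -c "
from h import *
move([479,-131,120],5.5)"
```

```text
TCP [ 4.794e+02 -1.301e+02  3.000e-01] yaw 5.5 xaxis [ 3.e-04 -1.e-04 -1.e+00] shift [-119.7   -0.4    0.9] turn 0.0 w 0.441 F [-1.2  1.4  5.3] j [-0.41  0.02  2.07 -0.    1.05 -0.51] t 4.92
```

>>> play_rows:
  plan:
    - [-4, 0, 0, 0, 1]
    - [-15, 0, 0, 0, 1]
    - [-40, 0, 0, 0, 1]
    - [-80, 0, 0, 0, 1]
    - [-110, 0, 0, 0, 1]
    - [-120, 0, 0, 0, 1]
    - [-120, 0, 0, 0, 1]

```text
time: 5.8
tool_pos: [0.4792, -0.13, 0.12]
tool_rot: [0.524, 0.476, 0.523, -0.475]
contact_force: [-0.2, 0.3, -1.3]
gripper_width: 0.437
```

```bash
python3 -c "
from h import *
move([552,-300,120],-84.8)
d=snap('scene','lift'); u,v=proj(d,[.479,-.09,.12]).astype(int); print(u,v)
c=d['img'][v-75:v+75,u-100:u+100]
cv2.imwrite('pics/l1.png',cv2.resize(c,(800,600),interpolation=cv2.INTER_CUBIC)[...,::-1])"
```

```text
TCP [ 479.2 -130.   120. ] yaw 5.5 xaxis [ 8.e-04 -3.e-04 -1.e+00] shift [  0.2  56.1 176.2] turn 1.576 w 0.437 F [-0.2  0.3 -1.3] j [-0.41 -0.16  2.01  0.    1.29 -0.51] t 5.8
251 212
```

View pics/l1.png

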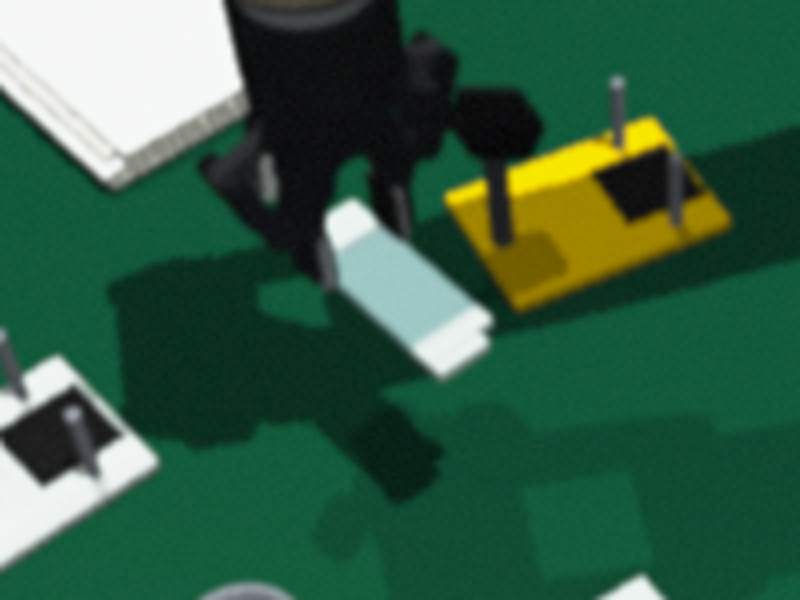

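The plate is held, with its notched end at about (455,350) in the crop. I'll fit its plane and outline from the depth image.

```bash
cat >> h.py <<'E'
def plate(d,c,rad=.1,zr=(.02,.2)):
    """fit plate top plane and outline near world point c (m)"""
    im=d['img'].astype(int); P=cloud(d)
    k=(np.linalg.norm(P[...,:2]-np.array(c)[:2],axis=2)<rad)&(abs(P[...,2]-c[2])<.025)&(im.min(2)>110)
    m=cv2.morphologyEx(k.astype(np.uint8),cv2.MORPH_OPEN,np.ones((3,3)))
    n,l,st,_=cv2.connectedComponentsWithStats(m); i=1+np.argmax(st[1:,4]); k=l==i
    ke=cv2.erode(k.astype(np.uint8),np.ones((3,3)))>0
    Q=P[ke]; o=Q.mean(0); 
    for _ in range(3):
        A=np.c_[Q-o][:,[0,1]]; co=np.linalg.lstsq(np.c_[A,np.ones(len(A))],Q[:,2],rcond=None)[0]
        r=abs(np.c_[A,np.ones(len(A))]@co-Q[:,2]); Q=Q[r<.004]
    nrm=np.array([-co[0],-co[1],1]); nrm/=np.linalg.norm(nrm); o=np.array([*o[:2],o[2]+co[2]])
    ct=max(cv2.findContours(k.astype(np.uint8),0,1)[0],key=cv2.contourArea)[:,0]
    W=[]
    for u,v in ct:
        q=ray(d,u,v); W.append(d['origin']+q*((o-d['origin'])@nrm)/(q@nrm))
    W=np.array(W)*1000; r=cv2.minAreaRect(W[:,:2].astype(np.float32))
    print('n',ke.sum(),'slope x,y',co[:2].round(3),'centroid',(o*1000).round(1),'rect',np.round(r[0],1),np.round(r[1],1),round(r[2],2),'corners',cv2.boxPoints(r).round(1).tolist())
    return o,nrm,r
E
python3 -c "
from h import *
plate(load('lift'),[.476,-.098,.12])"
```

```text
n 670 slope x,y [ 0.022 -0.004] centroid [475.9 -91.4 250.3] rect [527.9   7.9] [ 34.8 102.6] 3.61 corners [[507.29998779296875, 58.0], [513.7999877929688, -44.400001525878906], [548.5, -42.20000076293945], [542.0, 60.20000076293945]]
```

```bash
sed -i 's/o\[2\]+co\[2\]/co[2]/' h.py && python3 -c "
from h import *
plate(load('lift'),[.476,-.098,.12])
P=cloud(load('scene'));Q=P[225:270,225:285].reshape(-1,3);k=(load('scene')['img'][225:270,225:285].min(2)>110).ravel();Q=Q[k];print(np.linalg.lstsq(np.c_[Q[:,:2]-Q[:,:2].mean(0),np.ones(len(Q))],Q[:,2],rcond=None)[0], Q.mean(0))
plate(load('scene'),[.476,-.098,.006])
"
```

```text
n 670 slope x,y [ 0.022 -0.004] centroid [475.9 -91.4 125.2] rect [476.6 -97.6] [ 42.2 124.4] 3.61 corners [[451.6000061035156, -36.79999923706055], [459.5, -161.0], [501.6000061035156, -158.3000030517578], [493.70001220703125, -34.20000076293945]]
[1.7357386 0.4084632 0.0128652] [ 0.47932547 -0.08990561  0.0128652 ]
n 594 slope x,y [ 0.005 -0.001] centroid [476.8 -94.4   5.7] rect [476. -98.] [ 43.1 125.3] 3.51 corners [[450.6000061035156, -36.900001525878906], [458.29998779296875, -161.89999389648438], [501.29998779296875, -159.1999969482422], [493.70001220703125, -34.20000076293945]]
```

>>> play_rows:
  plan:
    - [-5, 2, 4, 0.06, 1]
    - [-10, 8, 12, 0.18, 1]
    - [-10, 16, 25, 0.34, 1]
    - [-10, 24, 37, 0.5, 1]
    - [-10, 32, 50, 0.66, 1]
    - [-10, 40, 62, 0.82, 1]
    - [-10, 48, 74, 0.96, 1]
    - [-10, 52, 80, 1.08, 1]

```text
time: 6.85
tool_pos: [0.5376, -0.2045, 0.1271]
tool_rot: [-0.202, -0.676, -0.204, 0.678]
contact_force: [-0.1, -0.2, -1.0]
gripper_width: 0.441
```

>>> play_rows:
  plan:
    - [0, 0, 0, 0.1, 1]
    - [0, 0, 0, 0.22, 1]
    - [0, 0, 0, 0.34, 1]
    - [0, 0, 0, 0.44, 1]
    - [0, 0, 0, 0.496, 1]
    - [0, 0, 0, 0.496, 1]
    - [0, 0, 0, 0.496, 1]

```text
time: 7.72
tool_pos: [0.5379, -0.2043, 0.1285]
tool_rot: [-0.032, -0.706, -0.033, 0.707]
contact_force: [0.4, 0.6, 0.0]
gripper_width: 0.442
```

```bash
python3 -c "
from h import *
move([553.1,-222.9,70],-84.8)
s=snap('scene','p1'); plate(s,[.575,-.217,.135])
for a in ('scene','top'):
  d=load(a); im=d['img']
  wh=(im.min(2)>90).astype(np.uint8)
  rect(d,(100,220,195,295) if a=='scene' else (390,60,460,145),wh,.008,'base '+a)
  rect(d,(150,228,178,262) if a=='scene' else (412,108,446,138),(im.max(2)<55).astype(np.uint8),.010,'pad '+a)
"
```

```text
TCP [ 537.9 -204.3  128.5] yaw -84.75 xaxis [-0.002   0.0011 -1.    ] shift [ 58.4  20.  -13.5] turn 0.001 w 0.442 F [0.4 0.6 0. ] j [-0.49  0.02  1.82  0.    1.3   0.99] t 7.72
n 519 slope x,y [-0.007  0.006] centroid [ 585.9 -199.1  133.4] rect [ 583.4 -197.5] [92.6 45. ] 4.13 corners [[535.5, -178.39999389648438], [538.7999877929688, -223.3000030517578], [631.2000122070312, -216.60000610351562], [627.9000244140625, -171.8000030517578]]
base scene [ 670.8 -210.2] [142.6 106.3] 4.92 [[595.2000122070312, -163.39999389648438], [604.2999877929688, -269.20001220703125], [746.4000244140625, -257.0], [737.2000122070312, -151.10000610351562]]
pad scene [ 631.1 -214. ] [46.  44.1] 5.66 [[606.0, -194.3000030517578], [610.4000244140625, -238.1999969482422], [656.0999755859375, -233.6999969482422], [651.7999877929688, -189.8000030517578]]
base top [ 668.6 -215.9] [142.2 108.4] 5.1 [[592.9000244140625, -168.1999969482422], [602.5999755859375, -276.20001220703125], [744.2000122070312, -263.6000061035156], [734.5, -155.60000610351562]]
pad top [ 639.4 -221.6] [53.3 36.7] 67.25 [[612.2000122070312, -239.10000610351562], [646.0, -253.3000030517578], [666.7000122070312, -204.10000610351562], [632.7999877929688, -189.89999389648438]]
```

>>> play_rows:
  plan:
    - [0, 10, -7, 0, 1]
    - [0, 19, -14, 0, 1]
    - [15, 19, -14, 0, 1]
    - [32, 19, -14, 0, 1]
    - [48, 19, -14, 0, 1]
    - [56, 19, -14, 0, 1]
    - [58, 19, -14, 0, 1]
    - [58, 19, -14, 0, 1]

```text
time: 8.78
tool_pos: [0.5545, -0.2223, 0.0722]
tool_rot: [0.032, 0.707, 0.032, -0.706]
contact_force: [-0.7, 0.0, -0.6]
gripper_width: 0.442
```

>>> play_rows:
  plan:
    - [5, 0, 0, 0, 1]
    - [11, 0, 0, 0, 1]
    - [15, 0, 0, 0, 1]
    - [15, 0, 0, 0, 1]
    - [15, 0, 0, 0, 1]

```text
time: 9.4
tool_pos: [0.5543, -0.2223, 0.0569]
tool_rot: [0.032, 0.706, 0.032, -0.706]
contact_force: [-0.5, 0.0, -0.7]
gripper_width: 0.441
```

```bash
python3 -c "
from h import *
move([553.6,-221.9,54.5],-84.8)
s=snap('scene','p2'); plate(s,[.588,-.218,.06])
t=snap('top','t2')
c=cv2.resize(s['img'][205:280,110:210],None,fx=6,fy=6,interpolation=cv2.INTER_CUBIC)
b=cv2.resize(t['img'][70:150,400:455],None,fx=3.6,fy=5.625,interpolation=cv2.INTER_CUBIC)
cv2.imwrite('pics/p2.png',np.hstack([c,b])[...,::-1]); print(c.shape,b.shape)
"
```

```text
TCP [ 554.3 -222.3   56.9] yaw -84.8 xaxis [ 1.e-04 -1.e-04 -1.e+00] shift [ 2.4 -0.5  0.7] turn 0.0 w 0.441 F [-0.5  0.  -0.7] j [-0.51  0.16  1.81  0.    1.18  0.97] t 9.4
n 464 slope x,y [-0.007  0.016] centroid [ 603.1 -217.7   61.9] rect [ 600.1 -215.6] [91.1 45.6] 2.71 corners [[553.5, -195.0], [555.7000122070312, -240.60000610351562], [646.7000122070312, -236.3000030517578], [644.5999755859375, -190.6999969482422]]
(450, 600, 3) (450, 198, 3)
```

View pics/p2.png

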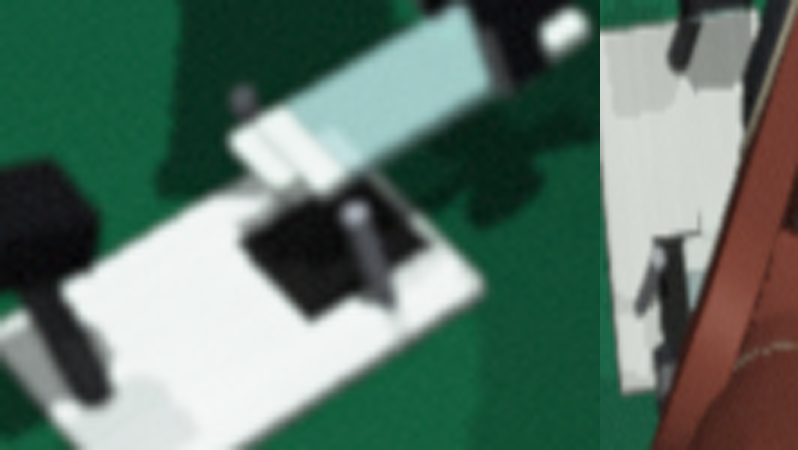

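The left panel shows the notched end between the two pin tops at (240,95) and (355,213). I'll take off the last 2 mm of height and check the end's centring in the same view.

>>> play_rows:
  plan:
    - [1.2, 0, 0, 0, 1]
    - [2.4, 0, 0.7, 0, 1]
    - [2.4, 0, 0.7, 0, 1]
    - [2.4, 0, 0.7, 0, 1]

```text
time: 10.0
tool_pos: [0.5535, -0.2223, 0.0544]
tool_rot: [0.032, 0.706, 0.032, -0.706]
contact_force: [0.3, -0.1, -0.4]
gripper_width: 0.444
```

```bash
python3 -c "
from h import *
move([553.6,-221.9,54.5],-84.8)
s=snap('scene','p3'); plate(s,[.588,-.218,.06]); im=s['img']
P=cloud(s)
o=load('scene'); g=o['img'][205:280,110:210].copy()
c=im[205:280,110:210]
cv2.imwrite('pics/p3.png',np.hstack([cv2.resize(c[:45,20:70],(400,360),interpolation=cv2.INTER_CUBIC),cv2.resize(g[:45,20:70],(400,360),interpolation=cv2.INTER_CUBIC)])[...,::-1])
a=np.radians(5.2);ux=np.array([np.cos(a),np.sin(a),0]);uy=np.array([-np.sin(a),np.cos(a),0])
G=np.array([.6298,-.215,.06])
for n,q in {'gauge':G,'L':G+.036*uy,'R':G-.036*uy,'front-R':G+.015*ux-.02*uy,'front':G+.015*ux+.01*uy,'bandR':G-.007*ux-.02*uy,'bandL':G-.007*ux+.02*uy}.items(): u,v=proj(s,q); print(n,((u+.5-130)*8-.5).round(),((v+.5-205)*8-.5).round())
"
```

```text
TCP [ 553.5 -222.3   54.4] yaw -84.8 xaxis [ 0. -0. -1.] shift [-0.1 -0.4 -0.1] turn 0.0 w 0.444 F [ 0.3 -0.1 -0.4] j [-0.51  0.16  1.81 -0.    1.17  0.97] t 10.0
n 477 slope x,y [-0.011 -0.003] centroid [ 602.1 -217.4   59.4] rect [ 599.4 -215.8] [91.  44.9] 2.79 corners [[552.9000244140625, -195.60000610351562], [555.0999755859375, -240.39999389648438], [646.0, -236.0], [643.7999877929688, -191.10000610351562]]
gauge 241.0 202.0
L 317.0 282.0
R 167.0 125.0
front-R 149.0 189.0
front 211.0 255.0
bandR 223.0 145.0
bandL 307.0 231.0
```

View pics/p3.png

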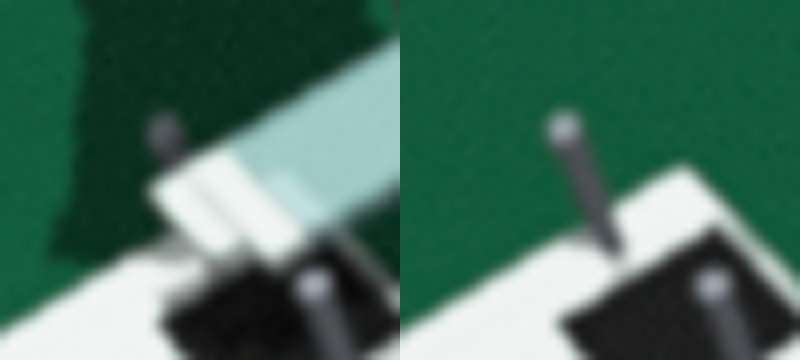

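In the same view, the end sits about 1.5 mm short of the midpoint between the pins. I'll make a small correction, hold still and check.

>>> play_rows:
  plan:
    - [-0.4, -0.6, -1.2, 0, 1]
    - [-0.4, -0.6, -1.2, 0, 1]
    - [-0.4, -0.6, -1.2, 0, 1]
    - [-0.4, -0.6, -1.2, 0, 1]
    - [-0.4, -0.6, -1.2, 0, 1]

```text
time: 10.68
tool_pos: [0.5546, -0.2216, 0.0548]
tool_rot: [-0.032, -0.706, -0.032, 0.706]
contact_force: [0.2, 1.2, -0.9]
gripper_width: 0.44
```

```bash
python3 -c "
from h import *
move([554.7,-221.6,54.8],-84.8)
s=snap('scene','p4'); plate(s,[.588,-.218,.06]); P=cloud(s)
o=load('scene')
P0=cloud(o)
for n,(u,v) in {'R':(150,220),'L':(168.5,240)}.items():
  u,v=int(u),int(v)
  for q in (P0,P): w=q[v-3:v+4,u-3:u+4,2]; print(n,'pin top z',(np.sort(w[w<.07])[-4:]*1000).round(1))
q=P[220:240,140:180].reshape(-1,3);c=s['img'][220:240,140:180].reshape(-1,3).min(1)
k=(np.linalg.norm(q[:,:2]-[.625,-.215],axis=1)<.014)&(c>110)&(q[:,2]>.05); print('label end z',np.median(q[k,2])*1000,k.sum())
m=((o['img'].astype(int).min(2)>110)&(P0[...,2]<.02)); print('A depth before/after', [np.round(np.median(x[295:325,305:340].reshape(-1,3),0)*1000,1) for x in (P0,P)])
print('block diff',np.abs(o['img'][385:430,255:300].astype(int)-s['img'][385:430,255:300]).mean(), 'spare diff',np.abs(o['img'][275:335,290:350].astype(int)-s['img'][275:335,290:350]).mean())
cv2.imwrite('pics/p4.png',cv2.resize(s['img'][195:285,100:220],(800,600),interpolation=cv2.INTER_CUBIC)[...,::-1])
"
```

```text
TCP [ 554.6 -221.6   54.8] yaw -84.8 xaxis [-0. -0. -1.] shift [ 0.  -0.  -0.1] turn 0.0 w 0.44 F [ 0.2  1.2 -0.9] j [-0.5   0.16  1.81 -0.    1.17  0.98] t 10.68
n 442 slope x,y [-0.002  0.025] centroid [ 602.7 -216.3   59.9] rect [ 600.9 -215.1] [91.3 46. ] 2.95 corners [[554.0999755859375, -194.5], [556.4000244140625, -240.39999389648438], [647.5999755859375, -235.6999969482422], [645.2999877929688, -189.8000030517578]]
R pin top z [60.5 60.5 61.4 61.5]
R pin top z [59.8 60.8 60.9 61.9]
L pin top z [60.5 60.6 60.6 60.9]
L pin top z [60.1 60.2 60.7 61. ]
label end z 59.99213564389372 111
A depth before/after [array([463.2, 112.9,   4.6]), array([463.4, 113. ,   4.5])]
block diff 2.168724279835391 spare diff 3.140925925925926
```

View pics/p4.png

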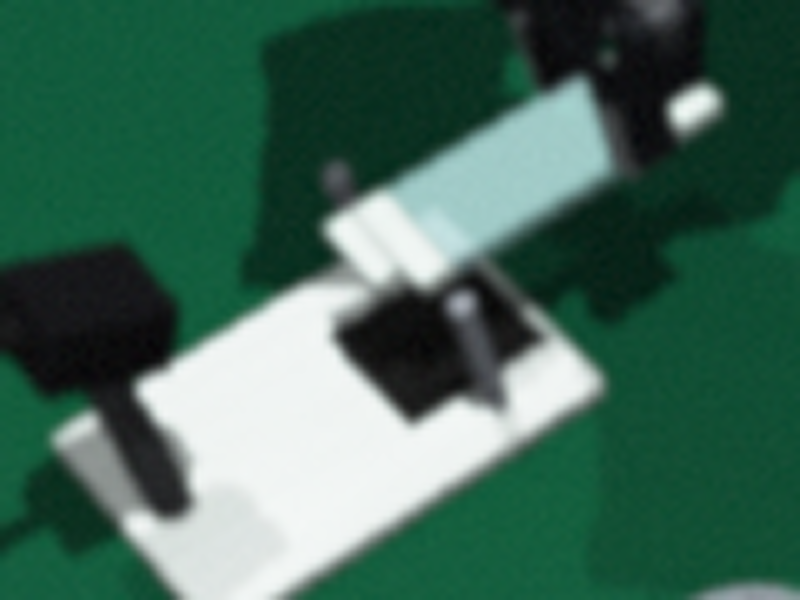

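```bash
python3 -c "
from plant import manip
print(manip.job_done()); s=manip.state(); print(s['time'],s['tool_pos'],s['gripper_width'])"
```

```text
the job is handed in; nothing more can be done
None
the job is handed in; nothing more can be done
```

I picked up the notched plate across its un-notched end and handed the job in with it held at the right-hand reader, the one with the empty pad. It is label up, with the frosted notched end between the pins. The clock stood at about 10.7 s.

**Last checks:**
- **Height:** the label end's top face measured about 60.0 mm, against a nominal pin height of 60 mm (the depth image read the pins at about 60.5).
- **Level and alignment:** the tool pointed straight down. The plate's fitted slope was about 0 along its length and 0.025 across it. Earlier fits of the slope across gave -0.003 to 0.016, so I took that as depth noise and did not correct it. The plate was lined up to the reader's measured yaw of about 5.2°.
- **Contact:** the wrist force was about 1 N, and nothing appeared to touch the plate except the fingers.
- **Left alone:** the un-notched plate and the metal block look unmoved, judged from before and after pictures of the scene view.

**Disagreement:** the two cameras placed the point between the pins about 2 mm apart in x and 3 mm apart in y. I placed the label mid-way in y and nearer the scene camera in x, where I could compare plate and pins in one picture. Centring is therefore sure to about 2 mm; my last pixel reading suggested up to 2.5 mm off in y, which the other camera contradicts.

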